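Find the sponge caddy in the lidded box by touch and hang it up

TASK

The second sponge caddy is somewhere on the floor of the lidded grey box. Take the lid off and lay it flat on the table, feel across the floor of the box for the caddy and lift it out, then hang it on the stand by both of its holes, over the two free pins and fully home, beside the one that hangs there. Leave everything else where it stands.

Things in the scene. Friction and masses are not known exactly. Their poses are not given: they have to be found in the camera images.
- box: opaque grey enamelled storage box, fixed, 202 (x) x 242 (y) x 97 mm high; walls and floor 6 mm thick: inside 190 x 230 mm, 91 mm deep. Origin: centre of its underside; z up. Small steel handles stand out 15 mm on its y sides, 62 mm up. Inside stands, upright and loose, one white-enamelled cast-iron sponge caddy; its pose is not reported: feel for it (see box_floor, box_mouth)
- box_floor (a point): centre of the box's inner floor; axes as the box. The caddy on it: open pocket 50 (x) x 60 (y) x 52 mm high, walls 5 mm; on its +x side a flat back plate 6 mm thick, 60 wide, 85 high (its back 31 mm from the pocket's centre). Two 15 mm holes through the plate in x, 72 mm above the underside, 17 mm either side of the middle. Grip its sides, 60 mm apart, from above
- box_mouth (a point): centre of the box's rim, 91 mm above its floor. Where the caddy stands in the box's axes: back plate towards the box's +x wall to within 0.2 rad; pocket's centre between 52 mm on the -x and 30 mm on the +x side of the box's centre, and within 38 mm of it in y. It weighs 0.54 to 0.75 kg, centre of mass 5 mm from the pocket's centre towards the plate; pushing it over the floor takes about 2.7 to 5 N
- lid: loose wooden lid, 0.3 kg, on the box's rim: board 210 (x) x 250 (y) x 12 mm over a 5 mm locating panel (180 x 220 mm) that sits in the box's mouth with 5 mm play. Origin: centre of the panel's underside; z up. Dark wooden bar handle along y through the middle, 110 mm long, 18 mm wide in x, from 29 to 49 mm above the origin
- stand: wooden wash-up stand, fixed: foot 64 x 270 x 14 mm, upright board 16 mm thick, 260 wide, top 219 mm high. Origin: on the table under the board's middle; its front face is at x = -8 mm and faces -x. Two pairs of brass pins stand out of it: on the left pair (y = 45 and 79 mm) hangs a fixed caddy of the same kind; the right pair (pin_left, pin_right) is free
- pin_left: left (+y) free pin. Origin: on its axis at the board's front face, 205 mm up; it points along its own -x: neck 5 mm thick, 10 mm long, then a head 9.5 mm wide, 4 mm thick, ending 14 mm from the board. A caddy goes on over both heads, holes level with the pins, till its back plate meets the board, then down 5 mm till the tops of the holes rest on the necks behind the heads
- pin_right: right free pin, the same, 34 mm from the left one, at the same height
- mug: bystander: orange mug, 81 x 113 x 101 mm; origin at the centre of its underside
- tea_tin: bystander: round brown-lidded tea tin, 117 mm wide, 141 mm high; origin at the centre of its underside
- soap: bystander: square black soap dispenser with pump, 82 x 74 x 169 mm; origin at the centre of its underside
- soup_tin: bystander: food tin, 75 mm wide, 110 mm high; origin at the centre of its underside
- fish_tin: bystander: flat yellow fish tin, 67 mm wide, 33 mm high, near the front of the groceries that stand fixed along the table's right end (cartons and bottles up to 257 mm high); origin at the centre of its underside

How it is judged:
By the outcome, as a careful person would: the job done as asked, in the order asked, and still so for the second after the job is handed in, with the robot touching nothing.
It also fails if it takes over 72 s, if anything falls off the work surface, if the arm or the gripper's body presses on something with over 40 N, if the wrist force passes 120 N, or if a joint passes its speed limit or range.

ROBOT

A 7-joint arm with a two-finger parallel gripper is mounted at the origin on a cart in front of the work surface, level with it; the furniture and walls round the work are solid. World frame = base frame: x ahead of the robot, y to its left, z up, the work surface at z = 0. Lengths are in m, angles in rad, forces in N, time in s.
With the tool pointing down it reaches from about 0.425 to 0.925 m from the base axis. Payload 6.8 kg.
Tool frame: the origin (TCP) lies where the fingers leave the gripper's body, on its centre line; the fingertips stand 73 mm ahead of it and the grasp point (between the pads) lies 54 mm ahead of it; z points along the fingers, y is the line along which they close (so a half turn about z gives the same grasp; the last joint's range is limited). The gripper opens to 85 mm and grips with 20 to 120 N. Pads are 22 mm wide; open, the fingers measure 114 mm over their backs; the gripper's body (76 mm by 85 mm) begins 54 mm behind the grasp point. The pads swing forward as they close: fully open they stand 13 mm farther back than shut.
Start: joints at [1.197, 0.477, 0.022, 1.555, -0.011, 1.109, -0.083], TCP at [0.177, -0.651, 0.304] pointing down, gripper open.
Joint ranges: [-2.96, 2.96], [-0.34, 2.1], [-1.41, 1.46], [0.24, 2.44], [-1.37, 4.51], [0.17, 1.92], [-2.96, 2.96]. Speed limits (rad/s): [2.39, 2.39, 3.14, 3.14, 3.14, 3.14, 3.14].

INTERFACE

Orientations are given as a rotation vector (axis times angle).
In Python, from bench import r gives the robot as it stands.
- The arm moves only by the shell command python3 drive.py 'ROWS' [OPENING] [FORCE]. ROWS is one flat JSON list of numbers that holds 1 to 5 rows one after another, with no inner brackets; each row has 6 numbers: dx, dy, dz in m, then a rotation vector rx, ry, rz in rad; each row is the pose to reach, as a shift and turn from the pose commanded when the command began, along the tool's axes at that moment; what a row does not reach only later rows make up. A row lasts 1/10 s, in which the tool goes at most 0.05 m and 0.15 rad, less where a joint would pass 70% of its speed; a pose out of reach is approached as far as the arm can. OPENING is the finger opening in m, set as the command begins (- or left out keeps the last). The fingers move at their own pace and stop on an object; FORCE is the grip in N (left out, the last holds). Time passes only in rows, so rows that do not move let the fingers close. It prints the time, the measured TCP pose, the force, the opening and the grip force at its end. Input that does not fit is refused with a message, and nothing moves.
- r.get_obs(): the state, without advancing time (a new reading comes with each control period).
- r.grab_frame(name): name is "scene" or "side" or "wrist"; returns (picture, depth): 384x512x3 uint8, blue, green, red; 384x512 float32, m along the optical axis (not along the pixel's ray), 0 where there is no reading.
- r.camera_info(name): a dict with "camera_matrix" (3x3 intrinsics, pixels), "R" (3x3) and "t" (3): a world point X has camera coordinates R X + t. Camera axes: x right, y down, z forward; pixel columns grow to the right and rows downward; lengths in m; the calibration is good to about 2 mm. A picture is of the moment at which its call begins: read the wrist's pose just before it. camera_info takes no time and is no camera call; for the wrist camera it gives the pose at the moment of the call.
- r.hand_in(): hands the job in; it is judged then, once.
The state is a dict: "clock": time; "joints": joint angles; "qvel": joint speeds; "tau": joint torques, N m; "tcp_pos": TCP position; "orientation": TCP orientation; "contact_force": force on the tool from outside, world axes, zero at the start; "moment": the same for the moment, N m; "grip_width": finger opening in m; "gripper_force": force on a finger pad.
Only numpy, scipy, OpenCV 4.12 (cv2) and the standard library are available. Lean on these libraries where they do the work, as an engineer would, in place of code of your own. Each camera call takes 0.05 s, during which the arm holds its last target. There are 200 camera calls.

## Working session

There is one attempt and no reset: what is moved stays moved. The work goes in short steps, Python scripts to look and compute and a shell command to move; the robot and the scene stay as the last step left them, time stands still between calls to the robot, and variables do not carry over. Pictures are saved under pics/ and viewed, at most 10 in all, crops included, and the job is handed in when it is done.

```bash
ls; mkdir -p pics
python3 - <<'E'
from bench import r
import cv2,numpy as np
print(r.get_obs())
for n in ("scene","side"):
    p,d=r.grab_frame(n); cv2.imwrite(f"pics/{n}0.png",p); np.save(f"pics/{n}0.npy",d)
    print(n,r.camera_info(n))
E
```

```text
bench.py
drive.py
pics
{'clock': 0.0, 'joints': array([ 1.19693413,  0.47781584,  0.02233415,  1.556462  , -0.0115007 ,
        1.1092875 , -0.08310568]), 'qvel': array([ 4.35916774e-05,  5.16898162e-04, -2.53723764e-03, -1.13982526e-03,
        3.67516855e-04,  6.31054491e-04,  3.92022639e-04]), 'tau': array([-7.20674848e-05, -5.96435809e+01,  1.60783734e+00, -2.81192797e+01,
        1.24231828e-02,  9.38416051e-03, -1.03941244e-05]), 'tcp_pos': array([ 0.17716208, -0.65085718,  0.30291048]), 'orientation': array([-3.11210329e+00, -4.16023437e-01,  5.92184278e-04]), 'contact_force': array([ 0.00519082, -0.27049916,  0.19402363]), 'moment': array([0.03731016, 0.00913668, 0.01174443]), 'gripper_force': 0.0, 'grip_width': 0.0853111036058598}
scene {'camera_matrix': array([[496.13443972,   0.        , 256.65362601],
       [  0.        , 496.13443972, 196.99291405],
       [  0.        ,   0.        ,   1.        ]]), 'R': array([[-0.54973861, -0.83525377, -0.01177322],
       [-0.6288729 ,  0.42309953, -0.65230795],
       [ 0.54982392, -0.351195  , -0.75786261]]), 't': array([0.35284585, 0.41331399, 1.26707149])}
side {'camera_matrix': array([[380.67016911,   0.        , 263.6620683 ],
       [  0.        , 380.67016911, 195.90980505],
       [  0.        ,   0.        ,   1.        ]]), 'R': array([[-0.86154775, -0.50738707, -0.0171414 ],
       [-0.19760495,  0.36625414, -0.90929104],
       [ 0.46764062, -0.78001043, -0.41580763]]), 't': array([0.5055672 , 0.22402326, 1.0751056 ])}
```
View pics/scene0.png

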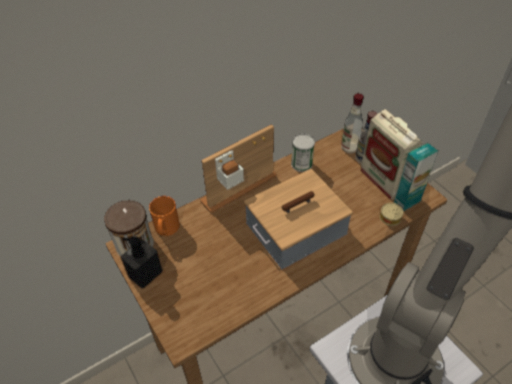

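View pics/side0.png

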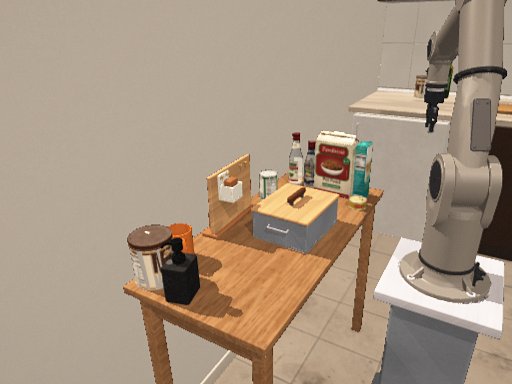

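Create h.py:
```python
import numpy as np,cv2
from bench import r
def cloud(n,d,ci=None):
    ci=ci or r.camera_info(n);K=ci["camera_matrix"]
    v,u=np.mgrid[:d.shape[0],:d.shape[1]]
    c=np.stack([(u-K[0,2])/K[0,0]*d,(v-K[1,2])/K[1,1]*d,d],-1)
    P=(c-ci["t"])@ci["R"]; P[d==0]=np.nan
    return P
def proj(n,X,ci=None):
    ci=ci or r.camera_info(n)
    c=np.atleast_2d(X)@ci["R"].T+ci["t"]; q=c@ci["camera_matrix"].T
    return q[:,:2]/q[:,2:]
def ray(n,uv,axis,val,ci=None):
    # point on ray through uv where P.axis=val
    ci=ci or r.camera_info(n)
    C=-ci["R"].T@ci["t"]; d=ci["R"].T@np.linalg.inv(ci["camera_matrix"])@np.array([uv[0],uv[1],1.])
    return C+d*(val-C@axis)/(d@axis)
```

Run:
```python
from h import *
for n in ("scene","side"):
    d=np.load(f"pics/{n}0.npy");P=cloud(n,d);p=cv2.imread(f"pics/{n}0.png")
    x,y,z=P[...,0],P[...,1],P[...,2]
    t=(abs(z)<.006)&(x>.2)&(x<1.4)
    print(n,"table z",np.nanmedian(z[t]),"x",np.percentile(x[t],[1,99]),"y",np.percentile(y[t],[1,99]))
    m=((abs(z-.109)<.005)&(x>.3)&(x<1.2)).astype(np.uint8)
    k,l,s,c=cv2.connectedComponentsWithStats(m)
    for i in np.argsort(-s[1:,4])[:3]+1:
        q=P[l==i]; R=cv2.minAreaRect(q[:,:2].astype(np.float32)*1000); print("lid",s[i],R, np.median(q[:,2]))
    # bar
    m=((z>.13)&(z<.147)&(x>.3)&(x<1.2)).astype(np.uint8)
    k,l,s,c=cv2.connectedComponentsWithStats(m)
    for i in np.argsort(-s[1:,4])[:6]+1:
        q=P[l==i]; print("z.14",s[i],cv2.minAreaRect(q[:,:2].astype(np.float32)*1000),np.median(q[:,2]))
    for name,uv in dict(scene=dict(caddy=(230,172),board=(215,190),board2=(258,158),mug=(165,215),tin=(303,150),fish=(392,211),soap=(142,262),tea=(127,215)),side=dict(board=(215,205),mug=(182,235),boardR=(245,190))).get(n).items() if False else {}: pass
    for uv in ([(215,190),(258,158),(230,172),(165,203),(303,140),(392,211),(140,250),(127,212),(258,141),(300,200)] if n=="scene" else [(215,205),(245,190),(182,228),(150,232),(180,262),(267,174)]):
        print(uv,P[uv[1],uv[0]].round(3))
```

```text
scene table z 3.5785177255103564e-05 x [0.3012051  0.78241188] y [-0.70518359  0.52879035]
lid [ 244  169  109   81 4256] ((479.26361083984375, -38.01579284667969), (251.67807006835938, 213.29779052734375), 88.05792236328125) 0.1089295804603041
lid [120 239  37  30 370] ((585.8223266601562, 423.849609375), (68.92675018310547, 82.05179595947266), 16.030517578125) 0.10668266289412344
lid [  0 208 108  52 282] ((780.7008056640625, 589.41748046875), (11.139074325561523, 312.3905334472656), 0.02537546493113041) 0.10906319568095266
z.14 [ 104  199   43   36 1137] ((701.8997802734375, 405.67474365234375), (115.1920394897461, 119.13128662109375), 72.23716735839844) 0.14086030909042133
z.14 [  0 150 217 103 923] ((782.019775390625, 397.5381774902344), (13.476492881774902, 676.7699584960938), 0.16689665615558624) 0.1389296162421308
z.14 [273  17 239 111 825] ((780.989501953125, -764.4251708984375), (1210.8463134765625, 14.708734512329102), 89.9902114868164) 0.13847224140957026
z.14 [282 190  33  21 216] ((478.3257141113281, -37.36321258544922), (109.87618255615234, 22.17902946472168), 88.34375
[... 1565 characters left out ...]
4375, 73.89384460449219), 4.765419006347656) 0.13807155951720787
z.14 [208 192  35  12 157] ((665.8845825195312, 106.34468078613281), (116.04318237304688, 44.23025894165039), 43.33986282348633) 0.13855686106446302
z.14 [250 138  42  27 151] ((782.8369750976562, -413.0830078125), (386.40582275390625, 9.32583999633789), 89.9086685180664) 0.1379179489289392
z.14 [287 187  19  15 115] ((478.28692626953125, -35.457157135009766), (108.84383392333984, 18.437801361083984), 87.28563690185547) 0.13943759700556171
(215, 205) [0.692 0.132 0.116]
(245, 190) [ 0.702 -0.062  0.093]
(182, 228) [0.727 0.258 0.083]
(150, 232) [0.713 0.394 0.142]
(180, 262) [0.575 0.432 0.112]
(267, 174) [ 0.692 -0.209  0.108]
```

Run:
```python
from h import *
for n in ("scene","side"):
    d=np.load(f"pics/{n}0.npy");P=cloud(n,d);p=cv2.imread(f"pics/{n}0.png")
    x,y,z=P[...,0],P[...,1],P[...,2]
    m=(z>.03)&(z<.205)&(x>.68)&(x<.72)&(y<.13)&(y>-.12)
    q=P[m]
    for _ in range(4):
        A=np.c_[q[:,1:],np.ones(len(q))];c=np.linalg.lstsq(A,q[:,0],rcond=None)[0];e=q[:,0]-A@c;q=q[abs(e)<.004]
    print(n,len(q),"x=%.4f y+%.4f z+%.4f"%tuple(c),"y",np.percentile(q[:,1],[0.5,99.5]),e.std())
    m2=(z>.21)&(z<.226)&(x>.66)&(x<.74)&(abs(y)<.2); t=P[m2];print("top",len(t),cv2.minAreaRect(t[:,:2].astype(np.float32)*1000))
    # hung caddy
    m3=(z>.12)&(z<.23)&(x>.61)&(x<.685)&(y>.02)&(y<.2);t=P[m3];print("caddy",t.min(0),t.max(0))
    print("groceries", [(k,np.round(np.nanpercentile(P[(y<-.25)&(z>.02)&(z<.3)&(x>.3)&(x<.78)][:,k],[0,1,50,99,100]),3)) for k in range(3)])
    i=proj(n,[[.70,-.03,.205]])[0].astype(int); print(i)
    s=22;cr=p[i[1]-s:i[1]+s,i[0]-s-15:i[0]+s+15];cv2.imwrite(f"pics/{n}pin.png",cv2.resize(cr,None,fx=10,fy=10,interpolation=cv2.INTER_CUBIC))
    print("origin",i[0]-s-15,i[1]-s)
```

```text
scene 1624 x=-0.0669 y+-0.0041 z+0.7004 y [-0.10819282  0.12928253] 0.0017417745040200412
top 471 ((698.7842407226562, 20.419448852539062), (34.652137756347656, 259.5872497558594), 3.7483420372009277)
caddy [0.63051114 0.0478906  0.12676929] [0.68484472 0.11278326 0.21471022]
groceries [(0, array([0.314, 0.336, 0.558, 0.78 , 0.78 ])), (1, array([-1.418, -1.321, -0.389, -0.269, -0.25 ])), (2, array([0.02 , 0.023, 0.156, 0.293, 0.3  ]))]
[253 139]
origin 216 117
side 1060 x=-0.0662 y+-0.0026 z+0.7009 y [-0.10735753  0.1291922 ] 0.0013687078012956494
top 250 ((700.62841796875, 23.135498046875), (28.12554931640625, 258.9629821777344), 3.416935920715332)
caddy [0.63504895 0.04786725 0.12933116] [0.68498375 0.11577038 0.21498991]
groceries [(0, array([0.3  , 0.32 , 0.513, 0.78 , 0.78 ])), (1, array([-2.147, -2.128, -0.411, -0.285, -0.25 ])), (2, array([0.02 , 0.023, 0.15 , 0.292, 0.3  ]))]
[239 164]
origin 202 142
```

View pics/scenepin.png

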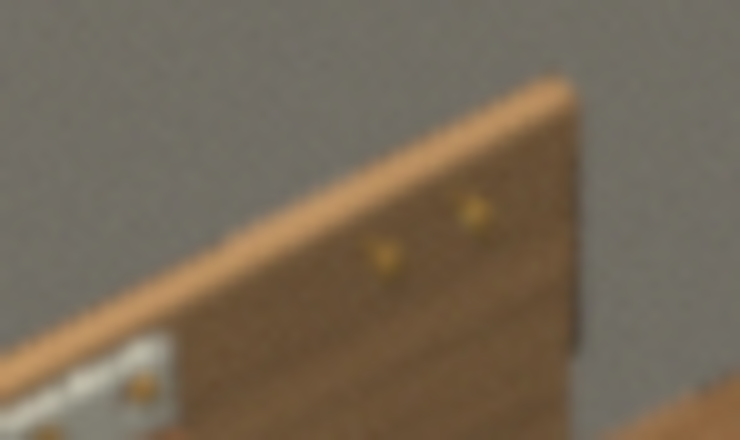

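Run:
```python
from h import *
yaw=.0665;ax=np.array([np.cos(yaw),np.sin(yaw),0]);ay=np.array([-np.sin(yaw),np.cos(yaw),0])
F=np.array([.7001,0,.1])@ax
for c in [(386,257),(475,210),(142,388),(45,435)]:
    uv=(np.array(c)+.5)/10-.5+[216,117]
    X=ray("scene",uv,ax,F-.013);print(X.round(4),"along ay",X@ay)
p=cv2.imread("pics/side0.png")
cr=cv2.resize(p[142:186,202:276],None,fx=10,fy=10,interpolation=cv2.INTER_CUBIC)
hsv=cv2.cvtColor(cr,cv2.COLOR_BGR2HSV)
cv2.imwrite("pics/sidepin.png",cr)
# board centre along ay from extents
for n in("scene","side"):
    P=cloud(n,np.load(f"pics/{n}0.npy"));u=P@ax-F;m=(abs(u)<.005)&(P[...,2]>.02)&(P[...,2]<.2)&(abs(P[...,1])<.25)
    q=P[m]@ay;print(n,np.percentile(q,[.3,99.7]),np.median(u[m]))
P=cloud("scene",np.load("pics/scene0.npy"));z=P[...,2]
m=(P[...,1]<-.25)&(P[...,1]>-.6)&(z>.1)&(z<.3)&(P[...,0]>.31)&(P[...,0]<.75)
print("groc min x,y range",np.percentile(P[m],[1,99],axis=0))
```

```text
[ 0.6887 -0.0247  0.2069] along ay -0.0704316144420515
[ 0.691  -0.0586  0.207 ] along ay -0.10435692907374162
[0.6827 0.0652 0.206 ] along ay 0.019682998940377658
[0.6804 0.0996 0.2076] along ay 0.054211655056350526
scene [-0.28707336  0.10445669] -2.37871999866357e-05
side [-0.27476323  0.10493975] 0.0006979775985516135
groc min x,y range [[ 0.34216436 -0.43285545  0.10138536]
 [ 0.67591775 -0.35562953  0.25416048]]
```

View pics/sidepin.png

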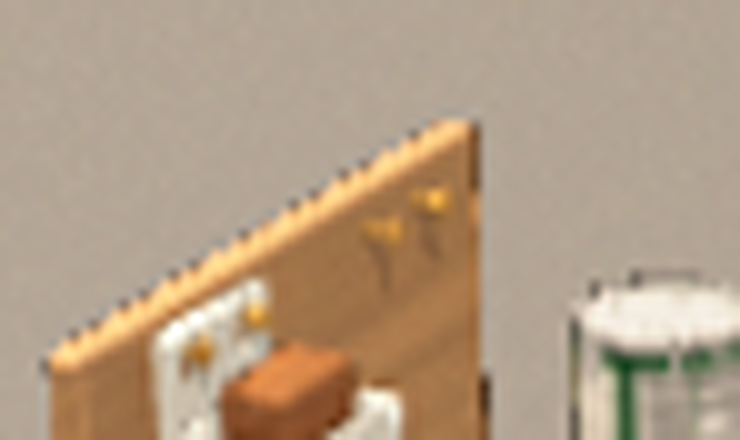

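```bash
cat > go.py <<'E'
import sys
from h import *
from scipy.spatial.transform import Rotation as Ro
# python3 go.py x y z yaw(of tool y) : shift in tool axes and turn, from the measured pose, tool down
def rel(x,y,z,a):
    o=r.get_obs();R=Ro.from_rotvec(o["orientation"])
    yt=np.array([np.cos(a),np.sin(a),0]);zt=np.array([0,0,-1.]);T=Ro.from_matrix(np.c_[np.cross(yt,zt),yt,zt])
    return R.inv().apply(np.array([x,y,z])-o["tcp_pos"]).round(4),(R.inv()*T).as_rotvec().round(4)
if __name__=="__main__":
    print(*rel(*map(float,sys.argv[1:])))
E
python3 drive.py '[0, 0, -0.05, 0, 0, 0, 0, 0, -0.1, 0, 0, 0, 0, 0, -0.12, 0, 0, 0]'
python3 drive.py '[0.033, -0.037, 0, 0, 0, 0, 0.066, -0.075, 0, 0, 0, 0, 0.1, -0.112, 0, 0, 0, 0, 0.133, -0.15, 0, 0, 0, 0, 0.166, -0.187, 0, 0, 0, 0]'
python3 drive.py '[0.033, -0.037, 0, 0, 0, 0, 0.066, -0.075, 0, 0, 0, 0, 0.1, -0.112, 0, 0, 0, 0, 0.133, -0.15, 0, 0, 0, 0, 0.166, -0.187, 0, 0, 0, 0]'
python3 drive.py '[0.033, -0.037, 0, 0, 0, 0, 0.066, -0.075, 0, 0, 0, 0, 0.1, -0.112, 0, 0, 0, 0, 0.12, -0.138, 0, 0, 0, 0, 0.12, -0.138, 0, 0, 0, 0]'
python3 go.py 0.479 -0.0375 0.25 -0.032
```

```text
clock: 0.4
tcp_pos: [0.1775, -0.6523, 0.4292]
orientation: [3.107, 0.415, 0.002]
contact_force: [-0.2, 0.5, 0.5]
grip_width: 0.0856
gripper_force: 0.0
clock: 0.9
tcp_pos: [0.2885, -0.4256, 0.4236]
orientation: [-3.114, -0.416, 0.001]
contact_force: [1.4, -0.6, 0.2]
grip_width: 0.0853
gripper_force: 0.0
clock: 1.4
tcp_pos: [0.3992, -0.2021, 0.4238]
orientation: [3.114, 0.416, -0.0]
contact_force: [0.7, -0.6, -0.1]
grip_width: 0.0854
gripper_force: 0.0
clock: 1.9
tcp_pos: [0.4795, -0.034, 0.4238]
orientation: [-3.11, -0.429, -0.001]
contact_force: [-1.0, -0.6, -0.1]
grip_width: 0.0857
gripper_force: 0.0
[-0.0016  0.0035  0.1738] [-1.2000e-03 -2.1000e-03 -1.2643e+00]
```

```bash
python3 drive.py '[0, 0.003, 0.03, 0, 0, -0.15, 0, 0.003, 0.06, 0, 0, -0.3, 0, 0.003, 0.09, 0, 0, -0.45, 0, 0.003, 0.12, 0, 0, -0.6, 0, 0.003, 0.15, 0, 0, -0.75]'
python3 drive.py '[0, 0, 0.01, 0, 0, -0.15, 0, 0, 0.02, 0, 0, -0.3, 0, 0, 0.02, 0, 0, -0.45, 0, 0, 0.02, 0, 0, -0.514, 0, 0, 0.02, 0, 0, -0.514]'
python3 go.py 0.479 -0.0375 0.192 -0.032
python3 - <<'E'
from h import *
p,d=r.grab_frame("wrist");cv2.imwrite("pics/w1.png",p);ci=r.camera_info("wrist");print(ci, r.get_obs()["joints"])
P=cloud("wrist",d,ci);z=P[...,2];m=((z>.13)&(z<.15)).astype(np.uint8)
k,l,s,c=cv2.connectedComponentsWithStats(m)
for i in np.argsort(-s[1:,4])[:2]+1:
    q=P[l==i];print(s[i],cv2.minAreaRect(q[:,:2].astype(np.float32)*1000),np.median(q[:,2]))
E
```

```text
clock: 2.4
tcp_pos: [0.4787, -0.0434, 0.2726]
orientation: [2.741, 1.535, -0.001]
contact_force: [0.0, -0.4, 0.1]
grip_width: 0.0856
gripper_force: 0.0
clock: 2.9
tcp_pos: [0.4789, -0.0433, 0.2535]
orientation: [-2.267, -2.174, 0.001]
contact_force: [0.3, 1.1, -0.2]
grip_width: 0.0857
gripper_force: 0.0
[ 0.0058 -0.      0.0615] [-0.0011  0.0003 -0.0097]
{'camera_matrix': array([[290.37290949,   0.        , 257.07791446],
       [  0.        , 290.37290949, 189.76587734],
       [  0.        ,   0.        ,   1.        ]]), 'R': array([[ 0.99901522, -0.04434585, -0.0014268 ],
       [-0.04230614, -0.96177038,  0.27056962],
       [-0.0133709 , -0.27024281, -0.96269935]]), 't': array([-0.47882893, -0.04258022,  0.32403063])} [ 0.53646898  0.2880365  -0.66803655  2.02366627  0.22630157  0.90276215
 -0.29683756]
[ 244  122   28  155 4001] ((478.47735595703125, -37.079898834228516), (107.98319244384766, 17.88820457458496), 88.1959228515625) 0.13944800606739507
```

View pics/w1.png

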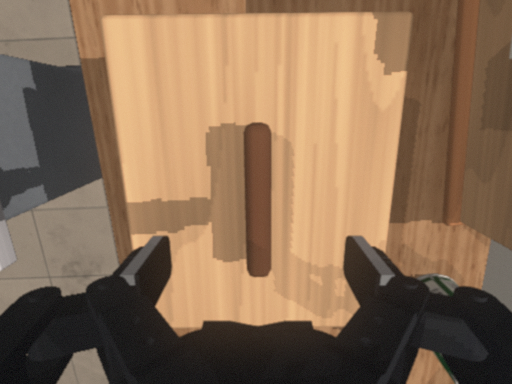

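```bash
python3 drive.py '[0.003, 0, 0.03, 0, 0, -0.01, 0.006, 0, 0.05, 0, 0, -0.01, 0.006, 0, 0.061, 0, 0, -0.01, 0.006, 0, 0.061, 0, 0, -0.01, 0.006, 0, 0.061, 0, 0, -0.01]'
python3 drive.py '[0, 0, 0, 0, 0, 0, 0, 0, 0, 0, 0, 0, 0, 0, 0, 0, 0, 0, 0, 0, 0, 0, 0, 0, 0, 0, 0, 0, 0, 0]' 0.0 50
python3 drive.py '[0, 0, 0, 0, 0, 0, 0, 0, -0.005, 0, 0, 0, 0, 0, -0.02, 0, 0, 0, 0, 0, -0.05, 0, 0, 0, 0, 0, -0.08, 0, 0, 0]'
python3 go.py 0.46 0.245 0.26 -0.032
```

```text
clock: 3.45
tcp_pos: [0.4799, -0.0365, 0.1934]
orientation: [2.256, 2.186, 0.0]
contact_force: [-0.3, 0.1, -0.2]
grip_width: 0.0855
gripper_force: 0.0
clock: 3.95
tcp_pos: [0.4797, -0.0363, 0.1933]
orientation: [2.255, 2.186, 0.0]
contact_force: [0.3, 0.1, -0.6]
grip_width: 0.0169
gripper_force: 50.1
clock: 4.45
tcp_pos: [0.4787, -0.0363, 0.2731]
orientation: [-2.254, -2.186, 0.002]
contact_force: [0.3, -0.6, -4.0]
grip_width: 0.0167
gripper_force: 49.8
[ 0.2806 -0.0272  0.0133] [-0.0026 -0.0006  0.0014]
```

```bash
python3 drive.py '[0.045, -0.006, 0, 0, 0, 0, 0.092, -0.012, 0, 0, 0, 0, 0.138, -0.018, 0, 0, 0, 0, 0.185, -0.025, 0, 0, 0, 0, 0.23, -0.031, 0, 0, 0, 0]'
python3 drive.py '[0.03, -0.004, 0, 0, 0, 0, 0.0436, -0.006, 0.03, 0, 0, 0, 0.0436, -0.006, 0.07, 0, 0, 0, 0.0436, -0.006, 0.11, 0, 0, 0, 0.0436, -0.006, 0.14, 0, 0, 0]'
python3 go.py 0.45 0.238 0.102 -0.032
```

```text
clock: 4.95
tcp_pos: [0.4548, 0.1961, 0.2728]
orientation: [-2.256, -2.187, 0.001]
contact_force: [1.9, -0.4, -2.3]
grip_width: 0.017
gripper_force: 49.8
clock: 5.45
tcp_pos: [0.4499, 0.2375, 0.1304]
orientation: [-2.255, -2.187, 0.005]
contact_force: [-0.3, -0.2, -3.0]
grip_width: 0.0169
gripper_force: 49.8
[0.0005 0.0001 0.0284] [-0.0027  0.0016  0.0014]
```

```bash
python3 drive.py '[0, 0, 0.015, 0, 0, 0, 0, 0, 0.022, 0, 0, 0, 0, 0, 0.025, 0, 0, 0, 0, 0, 0.027, 0, 0, 0, 0, 0, 0.0285, 0, 0, 0]'
python3 drive.py '[0, 0, 0, 0, 0, 0, 0, 0, 0, 0, 0, 0, 0, 0, 0, 0, 0, 0, 0, 0, 0, 0, 0, 0]' 0.085
python3 drive.py '[0, 0, -0.03, 0, 0, 0, 0, 0, -0.08, 0, 0, 0, 0, 0, -0.13, 0, 0, 0, 0, 0, -0.18, 0, 0, 0, 0, 0, -0.21, 0, 0, 0]'
python3 go.py 0.44 0.1 0.31 1.539
python3 - <<'E'
from h import *
for n in("scene","side"):
    p,d=r.grab_frame(n);cv2.imwrite(f"pics/{n}1.png",p);P=cloud(n,d);z=P[...,2]
    m=((abs(z-.017)<.006)&(P[...,0]>.3)&(P[...,0]<.6)&(P[...,1]>.08)&(P[...,1]<.4));q=P[m];print(m.sum(),cv2.minAreaRect(q[:,:2].astype(np.float32)*1000),np.median(q[:,2]))
E
```

```text
clock: 5.95
tcp_pos: [0.4518, 0.2386, 0.1054]
orientation: [2.255, 2.186, 0.003]
contact_force: [0.1, -0.9, -2.8]
grip_width: 0.0169
gripper_force: 49.7
clock: 6.35
tcp_pos: [0.4513, 0.2384, 0.1048]
orientation: [2.255, 2.187, 0.001]
contact_force: [-0.3, -0.1, -0.0]
grip_width: 0.0739
gripper_force: 0.0
clock: 6.85
tcp_pos: [0.4515, 0.2392, 0.3184]
orientation: [2.254, 2.186, 0.007]
contact_force: [0.6, 0.6, -1.1]
grip_width: 0.0851
gripper_force: 0.0
[-0.1395 -0.0073  0.0081] [ 0.0048  0.0017 -1.5695]
5220 ((456.6048889160156, 236.188720703125), (233.66064453125, 319.75274658203125), 1.853384017944336) 0.016960645811485264
3831 ((456.62908935546875, 238.88861083984375), (227.03111267089844, 319.7815856933594), 0.6208611130714417) 0.018325231856677456
```

Run:
```python
from h import *
p,d=r.grab_frame("scene");P=cloud("scene",d);z=P[...,2]
m=((abs(z-.097)<.004)&(P[...,0]>.33)&(P[...,0]<.62)&(P[...,1]>-.2)&(P[...,1]<.12)).astype(np.uint8)
k,l,s,c=cv2.connectedComponentsWithStats(m,connectivity=8);i=np.argmax(s[1:,4])+1
q=P[l==i];print(s[i],cv2.minAreaRect(q[:,:2].astype(np.float32)*1000))
a=p[150:270,230:370];cv2.imwrite("pics/box1.png",cv2.resize(a,None,fx=5,fy=5,interpolation=cv2.INTER_CUBIC))
```

```text
[247 172 104  79 505] ((477.92767333984375, -37.472511291503906), (245.4748992919922, 205.474365234375), 88.10836029052734)
```

View pics/box1.png

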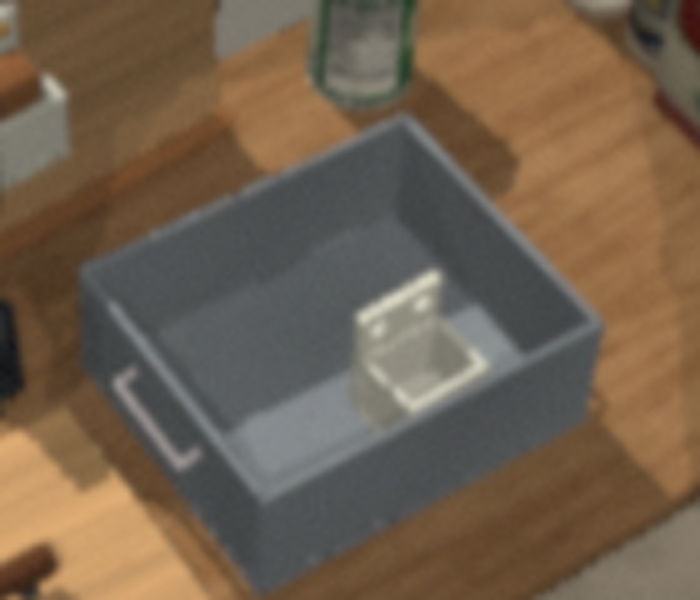

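Run:
```python
from h import *
for n in("scene","side"):
    p,d=r.grab_frame(n);P=cloud(n,d);x,y,z=np.moveaxis(P,-1,0)
    inb=(x>.38)&(x<.575)&(y>-.15)&(y<.07)
    for a,b in((.078,.0965),(.045,.065),(.015,.045)):
        m=inb&(z>a)&(z<b)&(x<.52)&(x>.395)&(y<.06)
        if n=="scene" : m&=p.min(-1)>95
        q=P[m]
        if len(q)>5: print(n,a,len(q),cv2.minAreaRect(q[:,:2].astype(np.float32)*1000),q.min(0).round(3),q.max(0).round(3))
# ray measurements: plate top edge corners, scene, crop5x
for c,zz in(((358,315),.091),((438,275),.091),((400,408),.058),((486,362),.058),((372,362),.058)):
    uv=(np.array(c)+.5)/5-.5+[230,150];print(c,ray("scene",uv,np.array([0,0,1.]),zz).round(4))
```

```text
scene 0.078 63 ((461.67510986328125, -68.81446075439453), (12.088200569152832, 61.51042938232422), 1.5931329727172852) [ 0.455 -0.1    0.078] [ 0.467 -0.038  0.096]
scene 0.045 216 ((434.68524169921875, -69.47071075439453), (64.27717590332031, 57.270782470703125), 88.51911926269531) [ 0.406 -0.102  0.045] [ 0.464 -0.038  0.064]
scene 0.015 146 ((441.50531005859375, -68.2191162109375), (49.38475799560547, 60.664066314697266), 2.1320383548736572) [ 0.416 -0.099  0.015] [ 0.465 -0.037  0.045]
side 0.078 49 ((446.2087707519531, -102.78591918945312), (128.4051055908203, 42.302215576171875), 61.79127502441406) [ 0.397 -0.15   0.079] [ 0.467 -0.038  0.095]
side 0.045 141 ((455.60003662109375, -94.2313003540039), (78.87858581542969, 119.94266510009766), 6.183720588684082) [ 0.416 -0.15   0.046] [ 0.501 -0.035  0.065]
side 0.015 77 ((447.2337341308594, -93.98092651367188), (38.72273635864258, 110.90193939208984), 0.8792765736579895) [ 0.427 -0.15   0.024] [ 0.466 -0.039  0.045]
(358, 315) [ 0.4621 -0.0406  0.091 ]
(438, 275) [ 0.4602 -0.0988  0.091 ]
(400, 408) [ 0.4122 -0.0365  0.058 ]
(486, 362) [ 0.4108 -0.1     0.058 ]
(372, 362) [ 0.4488 -0.0434  0.058 ]
```

```bash
python3 drive.py '[-0.045, 0.01, 0, 0, 0, -0.15, -0.09, 0.02, 0, 0, 0, -0.3, -0.135, 0.03, 0, 0, 0, -0.45, -0.18, 0.04, 0, 0, 0, -0.6, -0.225, 0.05, 0, 0, 0, -0.75]' 0
python3 drive.py '[0, 0, 0, 0, 0, -0.15, 0, 0, 0, 0, 0, -0.3, 0, 0, 0, 0, 0, -0.45, 0, 0, 0, 0, 0, -0.6, 0, 0, 0, 0, 0, -0.75]'
python3 drive.py '[0, 0, 0, 0, 0, -0.069, 0, 0, 0, 0, 0, -0.069]'
python3 go.py 0.515 -0.069 0.112 1.539;python3 -c "
from h import *
print(r.get_obs()['joints'])"
```

```text
clock: 7.6
tcp_pos: [0.491, 0.0238, 0.3127]
orientation: [-1.416, -2.801, 0.002]
contact_force: [0.9, 0.4, 0.4]
grip_width: 0.0119
gripper_force: 0.0
clock: 8.1
tcp_pos: [0.4909, 0.0254, 0.3126]
orientation: [-0.291, -3.125, -0.0]
contact_force: [0.5, -0.4, 0.2]
grip_width: -0.0002
gripper_force: 0.0
clock: 8.3
tcp_pos: [0.491, 0.0254, 0.3127]
orientation: [-0.192, -3.132, -0.001]
contact_force: [-0.7, 0.5, -0.1]
grip_width: -0.0
gripper_force: 0.0
[-0.0361 -0.0908  0.2005] [ 0.0005 -0.0033 -0.0907]
[ 0.68559145  0.31623233 -1.01930317  1.92150996  0.30415789  1.07324349
  0.988055  ]
```

```bash
python3 drive.py '[-0.018, -0.045, 0, 0, 0, -0.09, -0.036, -0.091, 0.03, 0, 0, -0.09, -0.036, -0.091, 0.08, 0, 0, -0.09, -0.036, -0.091, 0.13, 0, 0, -0.09, -0.036, -0.091, 0.17, 0, 0, -0.09]'
python3 drive.py '[0, 0, 0.02, 0, 0, 0, 0, 0, 0.03, 0, 0, 0, 0, 0, 0.03, 0, 0, 0]'
python3 drive.py '[0.01, 0, 0, 0, 0, 0, 0.02, 0, 0, 0, 0, 0, 0.024, 0, 0, 0, 0, 0, 0.027, 0, 0, 0, 0, 0, 0.028, 0, 0, 0, 0, 0]'
python3 go.py 0.478 -0.069 0.112 1.539
```

```text
clock: 8.8
tcp_pos: [0.515, -0.0698, 0.1411]
orientation: [-0.058, -3.138, -0.001]
contact_force: [1.3, -1.7, 0.2]
grip_width: 0.0002
gripper_force: 0.0
clock: 9.1
tcp_pos: [0.5154, -0.0687, 0.113]
orientation: [-0.053, -3.138, -0.001]
contact_force: [-0.8, -0.5, 1.1]
grip_width: -0.0001
gripper_force: 0.0
clock: 9.6
tcp_pos: [0.4882, -0.0684, 0.1149]
orientation: [0.053, 3.14, -0.001]
contact_force: [-0.9, 0.9, 0.5]
grip_width: 0.0003
gripper_force: 0.0
[ 0.0101 -0.0009  0.0029] [-0.0006  0.0008 -0.0018]
```

```bash
for i in 1; do :; done
python3 drive.py '[0.004, 0, 0, 0, 0, 0, 0.005, 0, 0, 0, 0, 0, 0.005, 0, 0, 0, 0, 0]' | grep -E 'tcp|contact'
python3 drive.py '[0.002, 0, 0, 0, 0, 0, 0.002, 0, 0, 0, 0, 0]' | grep -E 'tcp|contact'
python3 drive.py '[0.002, 0, 0, 0, 0, 0, 0.002, 0, 0, 0, 0, 0]' | grep -E 'tcp|contact'
python3 drive.py '[0.002, 0, 0, 0, 0, 0, 0.002, 0, 0, 0, 0, 0]' | grep -E 'tcp|contact'
```

```text
tcp_pos: [0.4832, -0.068, 0.1144]
contact_force: [-0.0, 0.2, 0.3]
tcp_pos: [0.4812, -0.0679, 0.1143]
contact_force: [0.1, -0.3, 0.3]
tcp_pos: [0.4791, -0.0678, 0.1143]
contact_force: [-0.3, -0.2, -0.2]
tcp_pos: [0.4776, -0.0678, 0.1146]
contact_force: [1.0, 0.7, -0.1]
```

```bash
python3 drive.py '[0.0015, 0, 0, 0, 0, 0, 0.0015, 0, 0, 0, 0, 0]' | grep -E 'tcp|contact'
python3 drive.py '[0, 0, 0, 0, 0, 0, 0, 0, 0, 0, 0, 0]' | grep -E 'tcp|contact'
```

```text
tcp_pos: [0.476, -0.0677, 0.1146]
contact_force: [2.1, -0.0, 1.0]
tcp_pos: [0.476, -0.0677, 0.1145]
contact_force: [2.2, -0.3, 1.1]
```

```bash
python3 drive.py '[-0.02, 0, 0, 0, 0, 0, -0.02, 0, -0.04, 0, 0, 0, -0.02, 0, -0.085, 0, 0, 0, 0.01, 0, -0.085, 0, 0, 0, 0.035, -0.001, -0.085, 0, 0, 0]' 0.085
python3 drive.py '[0, 0, 0, 0, 0, 0, 0, 0, 0, 0, 0, 0]' 
python3 go.py 0.4405 -0.069 0.104 1.545
python3 - <<'E'
from h import *
ci=r.camera_info("wrist");p,d=r.grab_frame("wrist");cv2.imwrite("pics/w2.png",p)
P=cloud("wrist",d,ci);x,y,z=np.moveaxis(P,-1,0)
for a,b in((.08,.1),(.048,.066)):
    m=(z>a)&(z<b)&(x>.395)&(x<.48)&(y>-.12)&(y<-.02);q=P[m];print(a,len(q),cv2.minAreaRect(q[:,:2].astype(np.float32)*1000) if len(q) else 0)
E
```

```text
clock: 11.4
tcp_pos: [0.4401, -0.0672, 0.2001]
orientation: [0.052, 3.14, -0.001]
contact_force: [-0.7, -0.5, 0.3]
grip_width: 0.0724
gripper_force: 0.0
clock: 11.6
tcp_pos: [0.4402, -0.0678, 0.1993]
orientation: [-0.053, -3.14, 0.001]
contact_force: [1.7, 0.4, 0.2]
grip_width: 0.085
gripper_force: 0.0
[-0.0004 -0.0011  0.0953] [-0.0007 -0.0008 -0.0078]
0.08 1193 ((457.5344543457031, -71.14359283447266), (60.0141487121582, 7.2925238609313965), 88.28982543945312)
0.048 2485 ((430.07763671875, -70.47177124023438), (60.11839294433594, 51.07143020629883), 88.63150787353516)
```

View pics/w2.png

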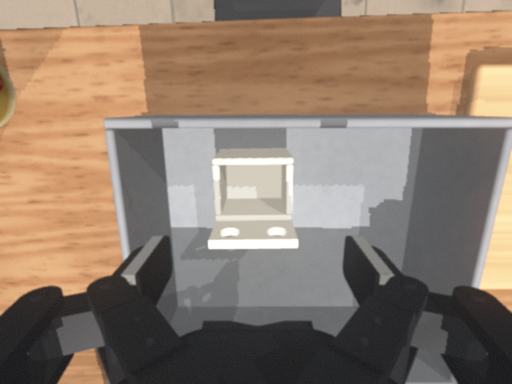

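```bash
python3 drive.py '[0.004, -0.003, 0.03, 0, 0, -0.007, 0.004, -0.003, 0.06, 0, 0, -0.007, 0.004, -0.003, 0.08, 0, 0, -0.007, 0.004, -0.003, 0.09, 0, 0, -0.007, 0.004, -0.003, 0.095, 0, 0, -0.007]'
python3 drive.py '[0, 0, 0, 0, 0, 0, 0, 0, 0, 0, 0, 0]'
python3 go.py 0.4365 -0.0705 0.103 1.544
```

```text
clock: 12.15
tcp_pos: [0.4371, -0.07, 0.1036]
orientation: [-0.04, -3.14, -0.001]
contact_force: [-0.1, -0.3, 0.9]
grip_width: 0.0852
gripper_force: 0.0
clock: 12.35
tcp_pos: [0.4375, -0.0703, 0.105]
orientation: [0.041, 3.14, -0.0]
contact_force: [-0.6, 0.2, -0.5]
grip_width: 0.0849
gripper_force: 0.0
[ 0.001  -0.0002  0.002 ] [-0.0001  0.0013  0.0007]
```

```bash
python3 drive.py '[0, 0, 0.001, 0, 0, 0, 0, 0, 0.001, 0, 0, 0, 0, 0, 0.001, 0, 0, 0, 0, 0, 0.001, 0, 0, 0, 0, 0, 0.001, 0, 0, 0]' 0.04 70
python3 drive.py '[0, 0, -0.01, 0, 0, 0, 0, 0, -0.04, 0, 0, 0, 0, 0, -0.09, 0, 0, 0, 0, 0, -0.14, 0, 0, 0, 0, 0, -0.19, 0, 0, 0]'
python3 drive.py '[0, 0, 0, 0, 0, 0, 0, 0, 0, 0, 0, 0]'
python3 - <<'E'
from h import *
print(r.get_obs()["moment"])
ci=r.camera_info("wrist");p,d=r.grab_frame("wrist");cv2.imwrite("pics/w3.png",p);np.save("pics/w3.npy",d)
E
```

```text
clock: 12.85
tcp_pos: [0.4371, -0.0707, 0.1043]
orientation: [0.041, 3.14, -0.002]
contact_force: [-2.1, -0.7, 8.8]
grip_width: 0.0591
gripper_force: 75.0
clock: 13.35
tcp_pos: [0.4355, -0.07, 0.2949]
orientation: [-0.039, -3.139, -0.001]
contact_force: [0.8, -1.2, -5.3]
grip_width: 0.0585
gripper_force: 78.5
clock: 13.55
tcp_pos: [0.4362, -0.0708, 0.2938]
orientation: [0.043, 3.141, -0.003]
contact_force: [0.0, -0.9, -7.2]
grip_width: 0.0586
gripper_force: 78.6
[ 0.00380735  0.06655234 -0.01762321]
```

View pics/w3.png

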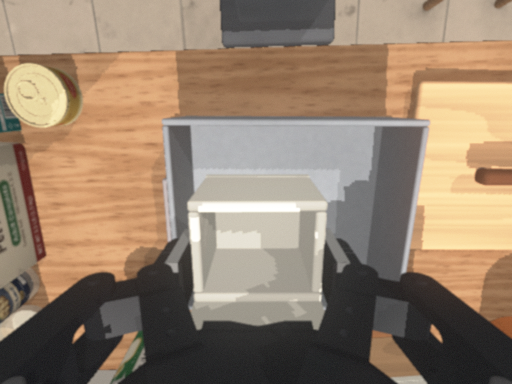

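```bash
cat > held.py <<'E'
from h import *
from scipy.spatial.transform import Rotation as Ro
def held(name="w"):
    o=r.get_obs();ci=r.camera_info("wrist");p,d=r.grab_frame("wrist");cv2.imwrite(f"pics/{name}.png",p)
    P=(cloud("wrist",d,ci)-o["tcp_pos"])@Ro.from_rotvec(o["orientation"]).as_matrix()  # tool axes
    hsv=cv2.cvtColor(p,cv2.COLOR_BGR2HSV)
    x,y,z=np.moveaxis(P,-1,0)
    m=(z>.02)&(z<.095)&(x>-.03)&(x<.05)&(abs(y)<.05)&(p.min(-1)>110)
    # white fixed-size part: rim band
    q=P[m];zt=np.percentile(q[:,2],[1,2,5,10,25,50,75]);print("z pct",zt.round(4))
    rim=q[(q[:,2]<np.percentile(q[:,2],5)+.006)&(q[:,0]>-.015)]
    print("rim",len(rim),"x",np.percentile(rim[:,0],[1,50,99]).round(4),"y",np.percentile(rim[:,1],[1,99]).round(4))
    fr=rim[rim[:,0]>rim[:,0].max()-.008]; print("front rim z med",np.median(fr[:,2]),"front x",fr[:,0].max(), "slope y",np.polyfit(fr[:,1],fr[:,2],1)[0],np.polyfit(fr[:,1],fr[:,0],1)[0])
    A=np.c_[rim[:,:2],np.ones(len(rim))];c=np.linalg.lstsq(A,rim[:,2],rcond=None)[0];print("rim plane",c.round(4))
    ff=q[(q[:,0]>rim[:,0].max()-.006)&(q[:,2]>zt[2]+.008)];print("front face",len(ff), np.polyfit(ff[:,2],ff[:,0],1).round(4) if len(ff)>20 else 0,np.percentile(ff[:,2],[1,99]).round(4) if len(ff) else 0)
    return P,p
if __name__=="__main__": held("w4")
E
python3 held.py; python3 go.py 0.55 -0.05 0.33 1.6373
```

```text
z pct [0.0326 0.0349 0.0379 0.0422 0.0473 0.0554 0.0781]
rim 460 x [0.0082 0.0122 0.013 ] y [-0.0354  0.0355]
front rim z med 0.03472100094225763 front x 0.013883006858530268 slope y 0.002454305804170145 -0.0013716908964051
rim plane [1.5625 0.0046 0.017 ]
front face 6703 [-0.0382  0.0281] [0.0463 0.0947]
[-0.1143  0.0238 -0.0386] [ 0.0002 -0.0038 -0.093 ]
```

Run:
```python
from h import *
from scipy.spatial.transform import Rotation as Ro
o=r.get_obs();ci=r.camera_info("wrist");p,d=r.grab_frame("wrist")
P=(cloud("wrist",d,ci)-o["tcp_pos"])@Ro.from_rotvec(o["orientation"]).as_matrix()
for v in range(170,330,5): print(v,P[v,258].round(4),P[v,210].round(4),P[v,305].round(4))
v=290
print([P[208,u].round(4).tolist() for u in (186,188,190,192,194,322,324,326,328,330)])
```

```text
170 [-0.0043  0.0012  0.2858] [-0.0042 -0.0586  0.2859] [-0.0042  0.0597  0.2853]
175 [0.0323 0.0006 0.096 ] [ 0.0323 -0.0273  0.096 ] [0.0324 0.0279 0.0953]
180 [0.0324 0.0006 0.0831] [ 0.0322 -0.0255  0.0841] [0.0325 0.0259 0.0826]
185 [0.0324 0.0006 0.0727] [ 0.0321 -0.0238  0.0736] [0.0324 0.0243 0.0725]
190 [0.0323 0.0005 0.0637] [ 0.0322 -0.0223  0.0639] [0.0326 0.0227 0.0624]
195 [0.0324 0.0005 0.055 ] [ 0.0323 -0.021   0.0553] [0.0326 0.0214 0.0543]
200 [0.0321 0.0005 0.0484] [ 0.0322 -0.0199  0.0484] [0.0322 0.0204 0.0483]
205 [0.0304 0.0005 0.047 ] [ 0.0303 -0.0198  0.0473] [0.0306 0.0202 0.0464]
210 [0.028  0.0005 0.0475] [ 0.0281 -0.0199  0.0471] [0.0279 0.0205 0.0476]
215 [0.0084 0.0006 0.0936] [ 0.0159 -0.0246  0.0737] [0.0155 0.0253 0.0746]
220 [0.0046 0.0006 0.0949] [ 0.0132 -0.0246  0.0735] [0.013  0.0253 0.0738]
225 [0.0016 0.0006 0.0944] [ 0.0105 -0.0247  0.0731] [0.0105 0.0253 0.073 ]
230 [-0.0019  0.0006  0.095 ] [ 0.0082 -0.0246  0.0719] [0.0079 0.0253 0.0724]
235 [-0.0047  0.0006  0.0938] [ 0.0052 -0.0248  0.0721] [0.0057 0.0252 0.071 ]
240 [-0.0081  0.0006  0.
[... 1010 characters left out ...]
[-0.017   0.0226  0.0481]
305 [-0.0183  0.0005  0.0463] [-0.0177 -0.0216  0.0455] [-0.0182  0.0223  0.0461]
310 [-0.0181  0.0005  0.0425] [-0.018  -0.0212  0.0424] [-0.0183  0.0218  0.0427]
315 [-0.0171  0.0005  0.0379] [-0.0182 -0.0207  0.0394] [-0.0178  0.0211  0.0389]
320 [-0.0185  0.0005  0.0365] [ 0.0111 -0.0134  0.001 ] [0.0111 0.0138 0.001 ]
325 [ 0.0108  0.0003 -0.0006] [ 0.0113 -0.0131 -0.0012] [ 0.012   0.0133 -0.002 ]
[[-0.0394, -0.0808, 0.2432], [0.029, -0.0291, 0.0471], [0.0292, -0.0281, 0.0465], [0.0292, -0.0273, 0.0465], [0.0291, -0.0265, 0.0468], [0.0291, 0.0275, 0.0468], [0.0288, 0.0286, 0.0477], [0.0286, 0.0296, 0.0483], [-0.0543, 0.0917, 0.2857], [-0.0547, 0.0946, 0.2869]]
```

```bash
python3 drive.py '[-0.045, 0.006, 0, 0, 0, -0.03, -0.09, 0.012, 0, 0, 0, -0.06, -0.13, 0.018, 0, 0, 0, -0.093, -0.13, 0.018, 0, 0, 0, -0.093]'
python3 - <<'E'
from h import *
yaw=.0665;ax=np.array([np.cos(yaw),np.sin(yaw),0]);ay=np.array([-np.sin(yaw),np.cos(yaw),0]);F=.6985
for c in [(383,232),(431,200)]:
    uv=(np.array(c)+.5)/10-.5+[202,142];X=ray("side",uv,ax,F-.013);print("side pin",X.round(4),X@ay)
# bias check: held caddy front face in fixed cameras vs wrist-derived
o=r.get_obs();print(o["tcp_pos"],o["orientation"],o["contact_force"])
from scipy.spatial.transform import Rotation as Ro
R=Ro.from_rotvec(o["orientation"]).as_matrix()
for n in("scene","side"):
    p,d=r.grab_frame(n);cv2.imwrite(f"pics/{n}2.png",p)
    Q=(cloud(n,d)-o["tcp_pos"])@R; x,y,z=np.moveaxis(Q,-1,0)
    f=(abs(x-.0324)<.005)&(abs(y)<.035)&(z>.055)&(z<.11);q=Q[f]
    print(n,len(q),"x",np.median(q[:,0]),"y",np.percentile(q[:,1],[1,99]),"z",np.percentile(q[:,2],[1,99]))
E
python3 go.py 0.6292 -0.0458 0.2321 1.6373
```

```text
clock: 14.1
tcp_pos: [0.5709, -0.0545, 0.2908]
orientation: [0.109, -3.139, -0.008]
contact_force: [-1.4, 0.9, -5.0]
grip_width: 0.0589
gripper_force: 78.5
side pin [ 0.6881 -0.016   0.2094] -0.06170629085270323
side pin [ 0.6904 -0.0501  0.2101] -0.0958290174120138
[ 0.57085987 -0.05451506  0.290777  ] [ 0.10853139 -3.13934057 -0.00799122] [-1.37789324  0.85373139 -4.97821312]
scene 154 x 0.029734882937106237 y [-0.02845775  0.03076086] z [0.05548885 0.09794864]
side 90 x 0.03144392766647855 y [-0.02527969  0.03182347] z [0.05677577 0.09649854]
[-0.0632  0.0048  0.0583] [ 0.0027 -0.0048  0.002 ]
```

```bash
python3 drive.py '[-0.03, 0.003, 0.03, 0, 0, 0, -0.063, 0.005, 0.058, 0, 0, 0, -0.063, 0.005, 0.058, 0, 0, 0, -0.063, 0.005, 0.058, 0, 0, 0]'
cat > cmp.py <<'E'
from h import *
from scipy.spatial.transform import Rotation as Ro
yaw=.0665;S=np.array([[np.cos(yaw),np.sin(yaw),0],[-np.sin(yaw),np.cos(yaw),0],[0,0,1.]])
o=r.get_obs();R=Ro.from_rotvec(o["orientation"]).as_matrix()
print("tcp stand axes",S@o["tcp_pos"],"tool y yaw",np.arctan2(R[1,1],R[0,1]),"tool z",R[:,2].round(4),"F",o["contact_force"].round(1))
for n in("scene","side"):
    acc=[]
    for k in range(2): p,d=r.grab_frame(n);acc.append(d)
    cv2.imwrite(f"pics/{n}3.png",p)
    d=np.mean(acc,0);Q=cloud(n,d)@S.T;u,v,z=np.moveaxis(Q,-1,0)
    wh=(p.min(-1)>75)&(p.max(-1).astype(int)-p.min(-1)<45)
    for nm,c in(("hung",.0370),("held",-.0874)):
        m=wh&(abs(v-c)<.045)&(z>.125)&(z<.178)&(u>.55)&(u<.69)
        q=Q[m]
        if len(q)<30: print(n,nm,len(q));continue
        u0=np.percentile(q[:,0],3); f=q[(q[:,0]<u0+.006)]
        print(n,nm,len(f),"u",np.median(f[:,0]).round(4),"v",np.percentile(f[:,1],[1,4,96,99]).round(4),"z",np.percentile(f[:,2],[1,4,96,99]).round(4))
E
python3 cmp.py
```

```text
clock: 14.6
tcp_pos: [0.6281, -0.0465, 0.2331]
orientation: [0.106, -3.135, -0.001]
contact_force: [-0.1, 0.4, -5.1]
grip_width: 0.0587
gripper_force: 79.0
tcp stand axes [ 0.62365873 -0.08818007  0.23312777] tool y yaw 1.63825258747297 tool z [-5.e-03  5.e-04 -1.e+00] F [-0.1  0.4 -5.1]
scene hung 199 u 0.642 v [0.0077 0.0088 0.0651 0.066 ] z [0.1278 0.1308 0.1766 0.1777]
scene held 156 u 0.594 v [-0.1171 -0.1157 -0.0589 -0.0584] z [0.1355 0.1366 0.1769 0.1778]
side hung 140 u 0.6425 v [0.0086 0.0104 0.0652 0.0657] z [0.1303 0.1318 0.176  0.1778]
side held 91 u 0.5953 v [-0.1152 -0.1144 -0.0585 -0.0582] z [0.1391 0.1415 0.1755 0.1775]
```

```bash
python3 go.py 0.6281 -0.0465 0.2331 1.6373
python3 - <<'E'
from h import *
yaw=.0665;S=np.array([[np.cos(yaw),np.sin(yaw),0],[-np.sin(yaw),np.cos(yaw),0],[0,0,1.]])
for n in("scene","side"):
    p,d=r.grab_frame(n);Q=cloud(n,d)@S.T;u,v,z=np.moveaxis(Q,-1,0)
    for nm,c,u0 in(("hung",.037,.642),("held",-.0874,.5945)):
        m=(abs(v-c)<.018)&(z>.15)&(z<.2)&(u>u0-.004)&(u<u0+.007)
        vs=[]
        for col in range(512):
            k=np.where(m[:,col])[0]
            if len(k)>3: vs.append((z[k,col].max(),np.sort(z[k,col])[-2],u[k,col][np.argmax(z[k,col])]))
        if vs: print(n,nm,len(vs),np.median(np.array(vs),0).round(4))
E
```

```text
[0.001  0.0004 0.0033] [-0.001   0.0008  0.0003]
scene hung 11 [0.1802 0.1783 0.6418]
scene held 10 [0.1905 0.1869 0.5944]
side hung 6 [0.1805 0.1786 0.6445]
side held 5 [0.1914 0.1892 0.5988]
```

Run:
```python
from h import *
p=cv2.imread("pics/scene3.png")[125:205,200:300];q=cv2.imread("pics/side3.png")[135:215,195:295]
cv2.imwrite("pics/both3.png",np.hstack([cv2.resize(a,(400,320),interpolation=cv2.INTER_CUBIC) for a in(p,q)]))
```

```text
(no output)
```

View pics/both3.png

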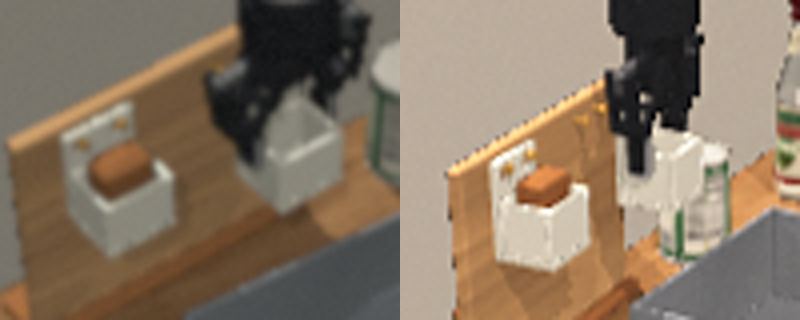

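```bash
python3 drive.py '[0.001, 0, 0.005, 0, 0.001, 0, 0.001, 0, 0.005, 0, 0.001, 0, 0.001, 0, 0.005, 0, 0.001, 0, 0.001, 0, 0.005, 0, 0.001, 0, 0.001, 0, 0.005, 0, 0.001, 0]'
cat > rim.py <<'E'
from h import *
yaw=.0665;S=np.array([[np.cos(yaw),np.sin(yaw),0],[-np.sin(yaw),np.cos(yaw),0],[0,0,1.]])
print("tcp stand axes",S@r.get_obs()["tcp_pos"])
for n in("scene","side"):
    d=np.mean([r.grab_frame(n)[1] for _ in range(3)],0);Q=cloud(n,d)@S.T;u,v,z=np.moveaxis(Q,-1,0)
    for nm,c in(("hung",.037),("held",-.0874)):
        m=(abs(v-c)<.018)&(z>.14)&(z<.2)&(u>.57)&(u<.66); u0=np.percentile(u[m],10)
        m&=(u>u0-.005)&(u<u0+.006);vs=[]
        for col in range(512):
            k=np.where(m[:,col])[0]
            if len(k)>3: vs.append((z[k,col].max(),np.sort(z[k,col])[-2]))
        f=m&(abs(u-u0)<.01)
        print(n,nm,len(vs),np.mean(vs,0).round(4),"u",u0.round(4))
print("tcp stand axes",S@r.get_obs()["tcp_pos"])
E
python3 rim.py
```

```text
clock: 15.4
tcp_pos: [0.6288, -0.0467, 0.2305]
orientation: [0.105, -3.139, -0.0]
contact_force: [0.4, 0.1, -6.9]
grip_width: 0.0588
gripper_force: 79.1
tcp stand axes [ 0.62427321 -0.08836076  0.230473  ]
scene hung 10 [0.1798 0.1775] u 0.6406
scene held 9 [0.1843 0.1825] u 0.5938
side hung 5 [0.1815 0.1799] u 0.6418
side held 4 [0.1861 0.1831] u 0.5943
tcp stand axes [ 0.62422048 -0.08837814  0.23042882]
```

```bash
python3 drive.py '[-0.01, 0.0005, -0.001, 0, 0, 0, -0.02, 0.0005, -0.001, 0, 0, 0, -0.028, 0.0005, -0.001, 0, 0, 0, -0.028, 0.0005, -0.001, 0, 0, 0, -0.028, 0.0005, -0.001, 0, 0, 0]'
python3 drive.py '[-0.003, 0, 0, 0, 0, 0, -0.006, 0, 0, 0, 0, 0, -0.006, 0, 0, 0, 0, 0]' | grep -E 'tcp|contact'
python3 drive.py '[-0.002, 0, 0, 0, 0, 0, -0.004, 0, 0, 0, 0, 0, -0.004, 0, 0, 0, 0, 0]' | grep -E 'tcp|contact'
```

```text
clock: 16.2
tcp_pos: [0.6567, -0.0441, 0.2311]
orientation: [0.105, -3.138, -0.0]
contact_force: [-0.9, -0.7, -5.8]
grip_width: 0.0581
gripper_force: 79.1
tcp_pos: [0.6629, -0.044, 0.2315]
contact_force: [0.5, 0.8, -5.4]
tcp_pos: [0.6668, -0.0437, 0.2314]
contact_force: [0.3, 0.6, -5.3]
```

```bash
python3 drive.py '[-0.002, 0, 0, 0, 0, 0, -0.004, 0, 0, 0, 0, 0, -0.004, 0, 0, 0, 0, 0]' | grep -E 'tcp|contact'
python3 drive.py '[-0.002, 0, 0, 0, 0, 0, -0.002, 0, 0, 0, 0, 0, -0.002, 0, 0, 0, 0, 0]' | grep -E 'tcp|contact'
python3 drive.py '[-0.0015, 0, 0, 0, 0, 0, -0.0015, 0, 0, 0, 0, 0, -0.0015, 0, 0, 0, 0, 0]' | grep -E 'tcp|contact'
```

```text
tcp_pos: [0.6708, -0.0434, 0.2314]
contact_force: [-0.4, -0.0, -5.8]
tcp_pos: [0.6726, -0.0433, 0.2314]
contact_force: [-0.1, -0.1, -5.9]
tcp_pos: [0.6741, -0.0432, 0.2314]
contact_force: [0.3, -0.2, -6.0]
```

```bash
python3 drive.py '[-0.0015, 0, 0, 0, 0, 0, -0.0015, 0, 0, 0, 0, 0, -0.0015, 0, 0, 0, 0, 0]' | grep -E 'tcp|contact'
python3 drive.py '[-0.0015, 0, 0, 0, 0, 0, -0.0015, 0, 0, 0, 0, 0, -0.0015, 0, 0, 0, 0, 0]' | grep -E 'tcp|contact'
```

```text
tcp_pos: [0.6756, -0.0431, 0.2314]
contact_force: [-0.5, 0.3, -5.4]
tcp_pos: [0.6764, -0.043, 0.2311]
contact_force: [-5.5, -0.0, -4.8]
```

```bash
python3 drive.py '[0.0006, 0, 0.002, 0, 0, 0, 0.0006, 0, 0.003, 0, 0, 0, 0.0006, 0, 0.003, 0, 0, 0]' | grep -E 'tcp|contact'
python3 drive.py '[0, 0, 0.001, 0, 0, 0, 0, 0, 0.002, 0, 0, 0, 0, 0, 0.002, 0, 0, 0]' | grep -E 'tcp|contact'
```

```text
tcp_pos: [0.6763, -0.0431, 0.2281]
contact_force: [-3.4, -0.7, -5.5]
tcp_pos: [0.6763, -0.043, 0.2263]
contact_force: [-4.0, -0.5, -4.0]
```

```bash
python3 drive.py '[0, 0, 0.001, 0, 0, 0, 0, 0, 0.001, 0, 0, 0, 0, 0, 0.001, 0, 0, 0]' | grep -E 'tcp|contact'
python3 drive.py '[0, 0, 0.001, 0, 0, 0, 0, 0, 0.001, 0, 0, 0, 0, 0, 0.001, 0, 0, 0]' | grep -E 'tcp|contact'; python3 rim.py
```

```text
tcp_pos: [0.6764, -0.043, 0.2262]
contact_force: [-6.9, -0.2, 3.6]
tcp_pos: [0.6764, -0.043, 0.2261]
contact_force: [-9.9, -1.5, 7.3]
tcp stand axes [ 0.67201391 -0.08783005  0.22609652]
scene hung 10 [0.1803 0.1785] u 0.6406
scene held 9 [0.1799 0.1775] u 0.641
side hung 6 [0.181 0.179] u 0.6418
side held 5 [0.1811 0.1781] u 0.6424
tcp stand axes [ 0.6720036  -0.08781847  0.22609829]
```

```bash
python3 drive.py '[0.0005, 0, -0.002, 0, 0, 0, 0.0005, 0, -0.002, 0, 0, 0]' | grep -E 'tcp|contact'
python3 drive.py '[0, 0, 0, 0, 0, 0, 0, 0, 0, 0, 0, 0, 0, 0, 0, 0, 0, 0, 0, 0, 0, 0, 0, 0, 0, 0, 0, 0, 0, 0]' 0.085 | grep -E 'tcp|contact|width'
python3 drive.py '[0, 0, -0.01, 0, 0, 0, 0, 0, -0.03, 0, 0, 0, 0, 0, -0.06, 0, 0, 0, 0, 0, -0.1, 0, 0, 0, 0, 0, -0.14, 0, 0, 0]' | grep -E 'tcp|contact|width'
python3 drive.py '[0.04, 0, 0, 0, 0, 0, 0.08, 0, 0, 0, 0, 0, 0.12, 0, 0, 0, 0, 0, 0.12, 0, 0, 0, 0, 0]' | grep -E 'tcp|contact|width'
python3 rim.py
python3 - <<'E'
from h import *
p=r.grab_frame("scene")[0];q=r.grab_frame("side")[0]
cv2.imwrite("pics/end.png",np.hstack([cv2.resize(p[110:290,100:340],(400,300)),cv2.resize(q[120:300,130:370],(400,300))]))
E
```

```text
tcp_pos: [0.6762, -0.0431, 0.2266]
contact_force: [-2.3, -0.2, -3.7]
tcp_pos: [0.6762, -0.0429, 0.2266]
contact_force: [0.1, 0.0, -0.6]
grip_width: 0.0852
tcp_pos: [0.6758, -0.043, 0.3684]
contact_force: [0.0, 0.1, -0.3]
grip_width: 0.0849
tcp_pos: [0.5521, -0.051, 0.3667]
contact_force: [0.2, -0.5, -0.0]
grip_width: 0.0848
tcp stand axes [ 0.5475103  -0.08759611  0.36669776]
scene hung 10 [0.1794 0.178 ] u 0.6408
scene held 10 [0.1795 0.177 ] u 0.6408
side hung 6 [0.1811 0.1787] u 0.6418
side held 4 [0.1805 0.1781] u 0.6422
tcp stand axes [ 0.55278163 -0.08776771  0.36679004]
```

View pics/end.png

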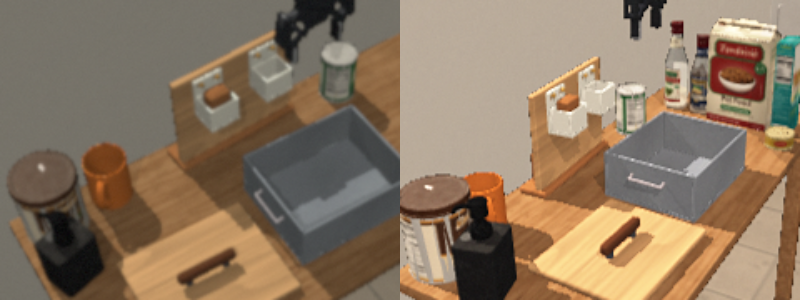

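Both caddies hang side by side, at (217,105) and (270,72) in the left view, with front and rim readings that match within 1 mm. The lid lies flat on the table, and the other items appear where they stood.

```bash
python3 -c "
from bench import r
print(r.hand_in())"
```

```text
the job is handed in; nothing more can be done
None
```

The caddy hangs on both free pins, fully home beside the other one; the lid lies flat on the table and the job is handed in. I found the caddy mainly in the camera images and used touch only to confirm the back plate's position.

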